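Open the incubator chamber that holds the culture dish

TASK

The petri dish in the two-chamber bench incubator is due out: look through the lid windows to see which chamber holds the flat dish and which the jar of grease left to soften. Press the release tab in front of the dish's chamber so that its lid springs up, then push that lid right back to its stop so that it stays fully open. Only press and push: the jar's chamber stays shut, the dish and the jar stay lying in their chambers, and the small bottle and the beaker beside the incubator stay where they stand.

Things in the scene. Friction and masses are not known exactly. Their poses are not given: they have to be found in the camera images.
- incubator: fixed bench incubator, off-white, grey lids, 231 mm deep (x), 240 wide (y), 85 high without lids. Origin on the bench under it; x points from its front (sloped panel with displays, x = -126 mm) to its back (+105 mm), y to its left, z up. Chambers of 76 x 86 mm, middles at x = 26, y = +58 (left) and -58 mm (right), floor 47 mm above the bench; each has a lid hinged at the back and a tab in front
- lid_left (a joint): angle of the left (+y) lid (rad): 0 shut and caught. Once released a spring pin lifts it to about 0.58; from there it is free on a damped hinge (about 1 N at the nose moves it), sinks back to 0.58 if let go before upright, and past upright falls back to its open stop at 1.92 (110 degrees) and stays there
- lid_left_hinge (a point): middle of the left (+y) lid's hinge axis, at the lid's rear edge, 91 mm above the bench. The axis runs along the incubator's y; the shut lid reaches from it to -x. The point turns with the lid: its -x runs along the lid to the nose, its -z out of the underside
- lid_left_nose (a point): front end of the nose in the middle of the left (+y) lid's front edge, 105.5 mm from the hinge axis; moves with the lid. The lid is a grey frame 104 mm wide and 11 mm thick with a clear window, underside 5 mm below the hinge axis when shut; the nose is 28 mm wide, 5 mm thick and stands 8 mm out of the frame
- tab_left (a joint): tilt of the left (+y) release tab (rad): 0 at rest, springs back by itself; its catch lets go of the lid at about 0.17, the stop is at 0.28
- tab_left_pad (a point): middle of the ribbed upper face of the left (+y) release tab, 83 mm above the bench, 12 mm above the apron round it. The pad is 34 mm wide (y) and reaches 14 mm forward of here; a rocker pivoted 32 mm behind (+x of) this point. Pressed down 5.5 mm (about 4 N) it frees the lid; its stop is at 9 mm (about 5 N). The catch stands 17 mm higher, its front 24 mm behind this point
- lid_right (a joint): angle of the right (-y) lid (rad): 0 shut and caught. Once released a spring pin lifts it to about 0.58; from there it is free on a damped hinge (about 1 N at the nose moves it), sinks back to 0.58 if let go before upright, and past upright falls back to its open stop at 1.92 (110 degrees) and stays there
- lid_right_hinge (a point): middle of the right (-y) lid's hinge axis, at the lid's rear edge, 91 mm above the bench. The axis runs along the incubator's y; the shut lid reaches from it to -x. The point turns with the lid: its -x runs along the lid to the nose, its -z out of the underside
- lid_right_nose (a point): front end of the nose in the middle of the right (-y) lid's front edge, 105.5 mm from the hinge axis; moves with the lid. The lid is a grey frame 104 mm wide and 11 mm thick with a clear window, underside 5 mm below the hinge axis when shut; the nose is 28 mm wide, 5 mm thick and stands 8 mm out of the frame
- tab_right (a joint): tilt of the right (-y) release tab (rad): 0 at rest, springs back by itself; its catch lets go of the lid at about 0.17, the stop is at 0.28
- tab_right_pad (a point): middle of the ribbed upper face of the right (-y) release tab, 83 mm above the bench, 12 mm above the apron round it. The pad is 34 mm wide (y) and reaches 14 mm forward of here; a rocker pivoted 32 mm behind (+x of) this point. Pressed down 5.5 mm (about 4 N) it frees the lid; its stop is at 9 mm (about 5 N). The catch stands 17 mm higher, its front 24 mm behind this point
- dish_center (a point): centre of the loose petri dish with its lid, 60 mm across, 13 mm high, lying flat on the floor of one chamber; which one varies
- jar_center (a point): centre of the loose squat screw-lid jar, 45 mm across, 36 mm high, standing in the other chamber
- bottle_center (a point): centre of a loose small screw-cap sample bottle, 34 mm across, 69 mm high, standing on the bench to the left of the incubator (bystander)
- beaker_center (a point): centre of a loose small beaker, 51 mm across, 58 mm high, standing on the bench to the right of the incubator (bystander)

How it is judged:
On the way, in this order (a step that is already met when the one before it is completed fails the run):
1. the lid over the dish, let go by its tab, has sprung up part of the way (((y of dish_center in the frame of incubator above 0.02 m and value of joint lid_left between 0.4 and 1.2 rad) or (y of dish_center in the frame of incubator below -0.02 m and value of joint lid_right between 0.4 and 1.2 rad))), for 0.1 s.
2. the lid over the dish has been pushed back to its stop (((y of dish_center in the frame of incubator above 0.02 m and value of joint lid_left above 1.8 rad) or (y of dish_center in the frame of incubator below -0.02 m and value of joint lid_right above 1.8 rad))), for 0.2 s.
At the end, for the whole second after the job is handed in: the lid of the dish's chamber rests at its open stop (over 1.8 rad), the other lid is shut (under 0.06 rad), both tabs have sprung back, and the dish and the jar are still down in their chambers (((y of dish_center in the frame of incubator above 0.02 m and value of joint lid_left above 1.8 rad and value of joint lid_right below 0.06 rad and value of joint each of tab_left, tab_right below 0.08 rad and z of dish_center in the frame of incubator below 0.06 m and z of jar_center in the frame of incubator below 0.075 m) or (y of dish_center in the frame of incubator below -0.02 m and value of joint lid_right above 1.8 rad and value of joint lid_left below 0.06 rad and value of joint each of tab_right, tab_left below 0.08 rad and z of dish_center in the frame of incubator below 0.06 m and z of jar_center in the frame of incubator below 0.075 m))); the robot touches nothing.
It fails at once if the lid over the jar comes open ((y of dish_center in the frame of incubator above 0.02 m and value of joint lid_right above 0.1 rad) or (y of dish_center in the frame of incubator below -0.02 m and value of joint lid_left above 0.1 rad)).
It fails at once if the dish or the jar is lifted or carried (over 30 mm) (distance of any of dish_center, jar_center from where it was at the start of the episode above 0.03 m).
It fails at once if the bottle or the beaker is knocked over, lifted or moved more than 30 mm (distance of any of bottle_center, beaker_center from where it was at the start of the episode above 0.03 m).
It also fails if it takes over 42 s, if anything falls off the work surface, if the arm or the gripper's body presses on something with over 40 N, if the wrist force passes 120 N, or if a joint passes its speed limit or range.

ROBOT

A 6-joint arm with a two-finger parallel gripper is mounted at the origin on a cart in front of the work surface, level with it; the furniture and walls round the work are solid. World frame = base frame: x ahead of the robot, y to its left, z up, the work surface at z = 0. Lengths are in m, angles in rad, forces in N, time in s.
With the tool pointing down it reaches from about 0.3 to 0.875 m from the base axis. Payload 6.4 kg.
Tool frame: the origin (TCP) lies between the finger pads; the fingertips stand 8 mm ahead of it and the grasp point (between the pads) lies 11 mm behind it (ctrl.finger_overhang is the distance from the TCP to the fingertips, in m); z points along the fingers, y is the line along which they close (so a half turn about z gives the same grasp; the last joint's range is limited). The gripper opens to 85 mm and grips with 20 to 120 N. Pads are 22 mm wide; open, the fingers measure 114 mm over their backs; the gripper's body (76 mm by 85 mm) begins 54 mm behind the grasp point. The pads swing forward as they close: fully open they stand 13 mm farther back than shut.
Start: joints at [0.936, 0.181, 1.607, -0, 1.354, -0.206], TCP at [0.239, 0.523, 0.239] pointing down, gripper open.
Joint ranges: [-2.99, 2.99], [-0.89, 2.07], [0.3, 2.58], [-1.14, 4.28], [0, 2.63], [-3.12, 3.12]. Speed limits (rad/s): [2.57, 2.57, 3.01, 3.14, 3.14, 3.14].

INTERFACE

Orientations are given as a unit quaternion [w, x, y, z].
In Python, from bench import ctrl, camera gives the robot as it stands.
- The arm moves only by the shell command python3 -m pendant 'ROWS' [OPENING]. ROWS is JSON, a list of rows, each a list of 6 numbers: the shift along the world's x, y, z normalised to -1 to 1, where 1 is 200 mm, then the turn, a rotation vector about the world's x, y, z normalised to -1 to 1, where 1 is pi/2 rad. In form: [[dx, dy, dz, rx, ry, rz], ...]. A call has exactly 10 rows; each row shifts and turns the commanded pose from where the row before left it; what a row does not reach is not made up. A row lasts 1/8 s, in which the tool goes at most 62.5 mm and 10.7 degrees, less where a joint would pass 70% of its speed; a pose out of reach is approached as far as the arm can. A call with a number of a shift or a turn outside -1 to 1 is refused whole. A call with a gripper value outside its range is refused whole. OPENING is the opening, from -1 (shut) to 1 (fully open), set as the call begins (- or left out, the last holds). The fingers move at their own pace and stop on an object; the grip force is fixed at half the most. Time passes only in rows, so rows that do not move let the fingers close, or fill a call up. It gives the time, the measured TCP pose, the force, the opening and the grip force at its end, in the units of the state.
- ctrl.get_obs(): the state, without advancing time (a new reading comes with each control period).
- camera(name): name is "scene" or "top" or "wrist"; returns a dict with "color" (384x512x3 uint8, blue, green, red), "fx", "fy", "cx", "cy" (pixels), "xyz" and "rotation" of the camera in the world; the wrist camera has in their place "hand_eye" (4x4, takes a point from camera to tool coordinates, whose origin is the TCP and whose axes are the flange's). Camera axes: x right, y down, z forward; pixel columns grow to the right and rows downward; lengths in m; the calibration is good to about 2 mm. A picture is of the moment at which its call begins: read the wrist's pose just before it. There is no depth.
- ctrl.hand_in(): hands the job in; it is judged then, once.
The state is a dict: "time_s": time; "q": joint angles; "dq": joint speeds; "joint_efforts": joint torques, N m; "eef_pos": TCP position; "eef_rot": TCP orientation; "wrist_force": force on the tool from outside, world axes, zero at the start; "torque": the same for the moment, N m; "opening": opening from 0.0 (shut) to 1.0 (fully open); "grasp_force": force on a finger pad.
Only numpy, scipy, OpenCV 4.12 (cv2) and the standard library are available. Lean on these libraries where they do the work, as an engineer would, in place of code of your own. Each camera call takes 0.05 s, during which the arm holds its last target. There are 200 camera calls.

## Working session

There is one attempt and no reset: what is moved stays moved. The work goes in short steps, Python scripts to look and compute and a shell command to move; the robot and the scene stay as the last step left them, time stands still between calls to the robot, and variables do not carry over. Pictures are saved under pics/ and viewed, at most 10 in all, crops included, and the job is handed in when it is done.

```bash
mkdir -p pics; python3 - <<'E'
from bench import ctrl,camera
import cv2,numpy as np
np.set_printoptions(precision=4,suppress=True)
for n in ("scene","top"):
    c=camera(n); cv2.imwrite(f"pics/{n}0.png",c["color"])
    print(n,c["fx"],c["fy"],c["cx"],c["cy"],np.array(c["xyz"]),np.array(c["rotation"]).tolist())
o=ctrl.get_obs(); print(o["time_s"],o["eef_pos"],o["eef_rot"],o["opening"],ctrl.finger_overhang)
E
```

```text
scene 421.0509240932381 421.0509240932381 252.95118470735676 189.07398756880607 [-0.0165  0.5361  0.5276] [0.21268958014539222, -0.3585880994054185, 0.7795989912908017, -0.4673362068583506]
top 349.19136528395757 349.19136528395757 259.717093909824 189.329555764944 [0.4371 0.0039 0.9362] [0.05196255492129915, -0.6967789242394851, 0.713464126874818, -0.052611436821952434]
0.1 [0.2388 0.5225 0.2385] [-0.0003  0.2128  0.9771 -0.0007] 1.0014090863575056 0.008
```

View pics/top0.png

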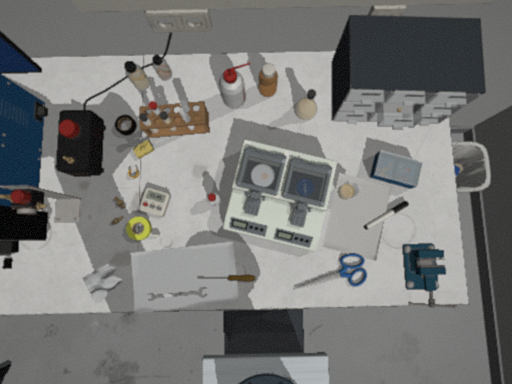

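View pics/scene0.png

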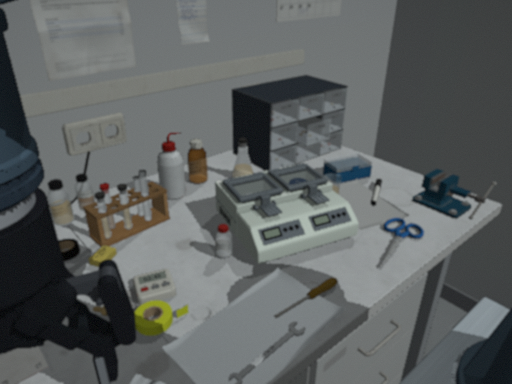

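The top view shows the incubator at about (282,195) px, with a pale disc in the left chamber at (262,175) and a bluish round thing in the right at (306,187). I'll zoom in to confirm and get corners.

```bash
python3 - <<'E'
import cv2,numpy as np
t=cv2.imread("pics/top0.png");s=cv2.imread("pics/scene0.png")
a=cv2.resize(t[130:260,200:360],None,fx=5,fy=5,interpolation=cv2.INTER_CUBIC)[:600]
hsv=cv2.cvtColor(a,cv2.COLOR_BGR2HSV)
b=cv2.resize(s[155:270,205:365],None,fx=5,fy=5,interpolation=cv2.INTER_CUBIC)
cv2.imwrite("pics/topc.png",a);cv2.imwrite("pics/scenec.png",cv2.convertScaleAbs(b,alpha=1.3))
E
```

```text
(no output)
```

View pics/topc.png

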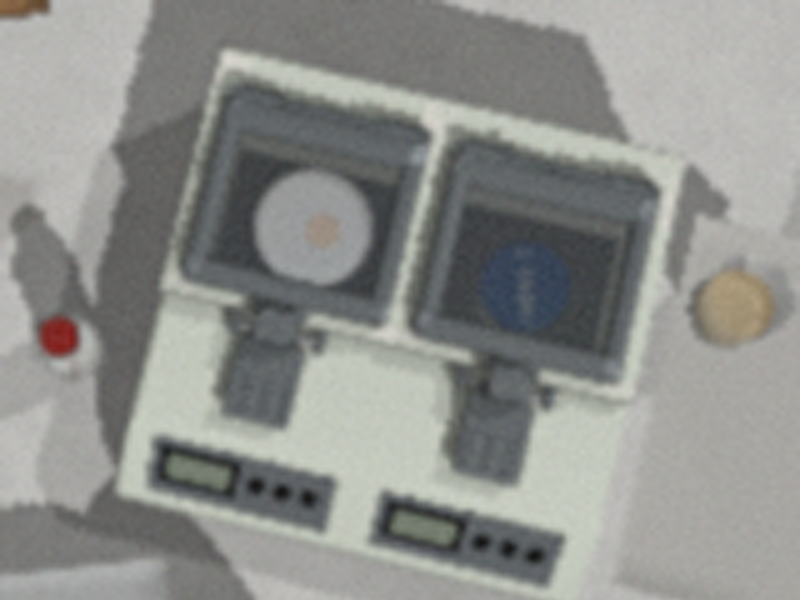

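View pics/scenec.png

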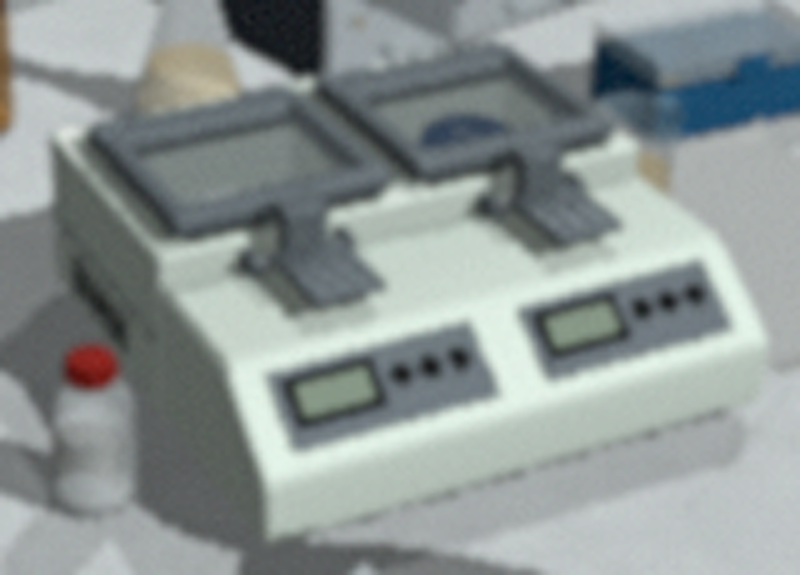

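Left chamber holds the dish: flat pale disc, about 24 px ≈ 60 mm. The right holds the blue-lidded jar, about 17.6 px ≈ 43 mm. The tab front edges are at crop (222,412)-(288,428) left and (450,470)-(522,485) right in the top view. In the scene view they are at (318,308)-(383,287) and (552,247)-(620,228).

```bash
cat > geo.py <<'E'
import numpy as np
from scipy.spatial.transform import Rotation as R
def q(w): return R.from_quat([w[1],w[2],w[3],w[0]]).as_matrix()
cam={"scene":(421.05,252.95,189.07,np.array([-.0165,.5361,.5276]),q([0.21269,-0.35859,0.7796,-0.46734])),
"top":(349.19,259.72,189.33,np.array([.4371,.0039,.9362]),q([0.05196,-0.69678,0.71346,-0.05261]))}
off={"scene":(205,155),"top":(200,130)}
def ray(n,p):
    f,cx,cy,o,r=cam[n]; u=(p[0]+.5)/5-.5+off[n][0]; v=(p[1]+.5)/5-.5+off[n][1]
    return o,r@np.array([(u-cx)/f,(v-cy)/f,1])
def onz(n,p,z):
    o,d=ray(n,p); return o+d*(z-o[2])/d[2]
E
python3 - <<'E'
from geo import *
np.set_printoptions(precision=4,suppress=True)
T={}
for n,pts in {"top":dict(L1=(222,412),L2=(288,428),R1=(450,470),R2=(522,485)),"scene":dict(L1=(318,308),L2=(383,287),R1=(552,247),R2=(620,228))}.items():
    for k,p in pts.items(): T[n,k]=onz(n,p,.081); print(n,k,T[n,k])
    L=(T[n,"L1"]+T[n,"L2"])/2; Rr=(T[n,"R1"]+T[n,"R2"])/2; d=L-Rr
    print(n,"mid",L,Rr,"sep",np.hypot(*d[:2]),"yaw",np.degrees(np.arctan2(-d[0],d[1])))
a,b=onz("top",(228,52),.085),onz("top",(682,158),.085); d=a-b
print("rear",a,b,np.hypot(*d[:2]),np.degrees(np.arctan2(-d[0],d[1])))
for k,p in dict(BL=(228,52),BR=(682,158)).items(): pass
a,b=onz("top",(120,492),.045),onz("top",(585,600),.045); print("front?",a,b)
print("dish",onz("top",(313,227),.058),"bottle",onz("top",(60,337),.069),"beaker",onz("top",(735,307),.05))
E
```

```text
top L1 [0.5093 0.0415 0.081 ]
top L2 [0.5007 0.0093 0.081 ]
top R1 [ 0.4783 -0.0693  0.081 ]
top R2 [ 0.4702 -0.1041  0.081 ]
top mid [0.505  0.0254 0.081 ] [ 0.4743 -0.0867  0.081 ] sep 0.11621998010558156 yaw -15.329379453609153
scene L1 [0.5065 0.0435 0.081 ]
scene L2 [0.5013 0.0124 0.081 ]
scene R1 [ 0.4784 -0.0644  0.081 ]
scene R2 [ 0.4704 -0.0988  0.081 ]
scene mid [0.5039 0.028  0.081 ] [ 0.4744 -0.0816  0.081 ] sep 0.11347504805962969 yaw -15.069051823566841
rear [0.6904 0.0352 0.085 ] [ 0.6304 -0.1903  0.085 ] 0.23330173909531796 -14.902865711141745
front? [0.4729 0.0955 0.045 ] [ 0.4133 -0.1379  0.045 ]
dish [ 0.6049 -0.0057  0.058 ] bottle [0.5498 0.1224 0.069 ] beaker [ 0.5596 -0.221   0.05  ]
```

Incubator yaw is about -15.1°, and the left pad middle is at about (0.518, 0.023). I'll approach above it with closed fingers, then turn 9.5° so the finger line matches the incubator's y.

```bash
python3 -m pendant '[[0.1,-0.18,0,0,0,0.0105],[0.1,-0.18,0,0,0,0.0105],[0.1,-0.18,0,0,0,0.0105],[0.1,-0.18,0,0,0,0.0105],[0.1,-0.18,0,0,0,0.0105],[0.1,-0.18,0,0,0,0.0105],[0.1,-0.18,0,0,0,0.0105],[0.1,-0.18,0,0,0,0.0105],[0.1,-0.18,0,0,0,0.0105],[0.1,-0.18,0,0,0,0.0105]]' -1
python3 -m pendant '[[0.1,-0.18,0,0,0,0],[0.1,-0.18,0,0,0,0],[0.1,-0.18,0,0,0,0],[0.08,-0.15,0,0,0,0],[0,0,-0.1,0,0,0],[0,0,-0.15,0,0,0],[0,0,-0.15,0,0,0],[0,0,-0.1,0,0,0],[0,0,0,0,0,0],[0,0,0,0,0,0]]'
python3 - <<'E'
from bench import ctrl,camera
import cv2
o=ctrl.get_obs(); print(o["time_s"],o["eef_pos"],o["eef_rot"],o["wrist_force"])
a=camera("scene")["color"][115:270,205:365]; b=camera("top")["color"][130:250,200:360]
h=lambda i:cv2.resize(i,(400,int(i.shape[0]*2.5)),interpolation=cv2.INTER_CUBIC)
a,b=h(a),h(b); b=cv2.copyMakeBorder(b,0,a.shape[0]-b.shape[0],0,0,cv2.BORDER_CONSTANT)
cv2.imwrite("pics/above.png",cv2.hconcat([a,b]))
E
```

```text
time_s: 1.35
eef_pos: [0.4393, 0.1617, 0.239]
eef_rot: [-0.0, 0.131, 0.991, -0.0]
wrist_force: [0.5, 0.4, 0.6]
opening: -0.002
grasp_force: 0.0
time_s: 2.6
eef_pos: [0.5155, 0.0249, 0.14]
eef_rot: [0.0, 0.132, 0.991, -0.0]
wrist_force: [-0.4, 0.2, 0.9]
opening: -0.002
grasp_force: 0.0
2.6 [0.51552381 0.02488731 0.14000004] [ 4.20718650e-04  1.31532855e-01  9.91311722e-01 -2.43269911e-05] [-0.36676431  0.19841396  0.90967003]
```

View pics/above.png

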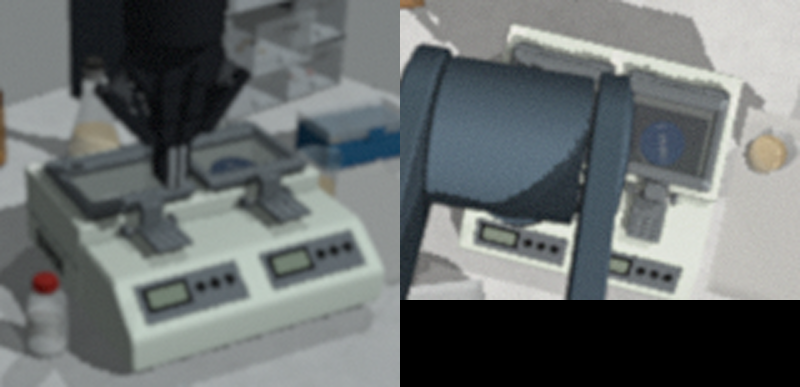

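```bash
python3 -m pendant '[[0,0,-0.06,0,0,0],[0,0,-0.06,0,0,0],[0,0,-0.05,0,0,0],[0,0,-0.04,0,0,0],[0,0,-0.02,0,0,0],[0,0,-0.01,0,0,0],[0,0,-0.01,0,0,0],[0,0,-0.005,0,0,0],[0,0,0,0,0,0],[0,0,0,0,0,0]]'
python3 -m pendant '[[0,0,-0.005,0,0,0],[0,0,-0.005,0,0,0],[0,0,-0.005,0,0,0],[0,0,0,0,0,0],[0,0,0,0,0,0],[0,0,0,0,0,0],[0,0,0,0,0,0],[0,0,0,0,0,0],[0,0,0,0,0,0],[0,0,0,0,0,0]]'
python3 - <<'E'
from bench import ctrl,camera
import cv2
a=camera("scene")["color"][115:270,205:365]
cv2.imwrite("pics/press.png",cv2.resize(a,(480,465)))
E
```

```text
time_s: 3.95
eef_pos: [0.515, 0.025, 0.0884]
eef_rot: [0.0, 0.132, 0.991, 0.0]
wrist_force: [-2.9, 0.8, 3.3]
opening: -0.001
grasp_force: 1.7
time_s: 5.2
eef_pos: [0.5146, 0.0251, 0.0851]
eef_rot: [-0.001, 0.132, 0.991, 0.0]
wrist_force: [-4.9, 1.5, 6.5]
opening: 0.003
grasp_force: 3.1
```

View pics/press.png

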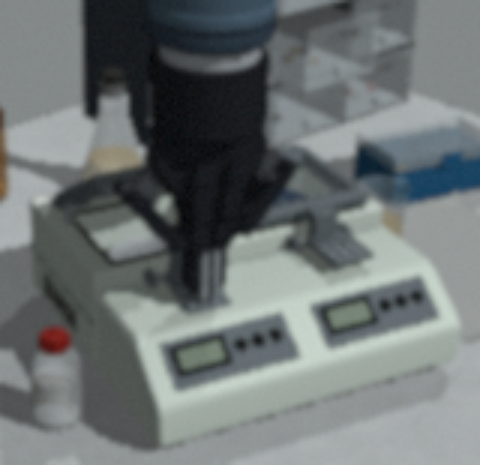

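The left lid has sprung up and its open window is visible behind the fingers, around (110,210). I'll back off and rise so the fingertips sit in front of the nose.

```bash
python3 -m pendant '[[-0.03,0.008,0.01,0,0,0],[-0.03,0.008,0.02,0,0,0],[-0.03,0.008,0.03,0,0,0],[-0.03,0.008,0.04,0,0,0],[0,0,0.05,0,0,0],[0,0,0.05,0,0,0],[0,0,0.05,0,0,0],[0,0,0.025,0,0,0],[0,0,0,0,0,0],[0,0,0,0,0,0]]'
python3 - <<'E'
from bench import ctrl,camera
import cv2
a=camera("scene")["color"][115:270,205:365]; b=camera("top")["color"][130:250,200:360]
h=lambda i:cv2.resize(i,(400,int(i.shape[0]*2.5)),interpolation=cv2.INTER_CUBIC)
a,b=h(a),h(b); b=cv2.copyMakeBorder(b,0,a.shape[0]-b.shape[0],0,0,cv2.BORDER_CONSTANT)
cv2.imwrite("pics/back.png",cv2.hconcat([a,b]))
E
```

```text
time_s: 6.5
eef_pos: [0.4908, 0.0314, 0.14]
eef_rot: [-0.0, 0.132, 0.991, 0.0]
wrist_force: [-0.0, -0.1, -0.3]
opening: 0.003
grasp_force: 0.0
```

View pics/back.png

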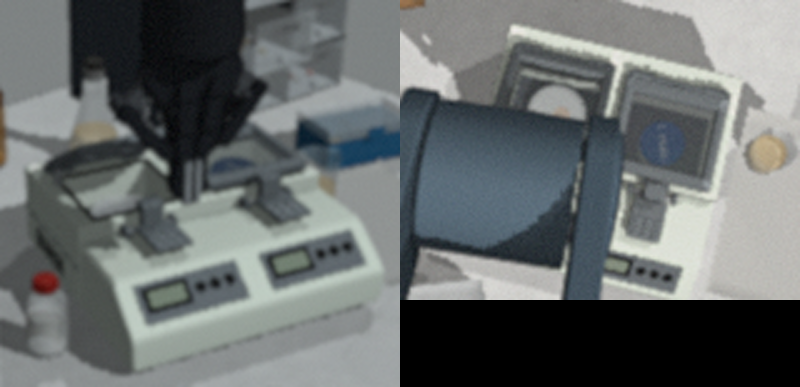

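```bash
python3 -m pendant '[[0,0,-0.025,0,0,0],[0,0,-0.025,0,0,0],[0.048,-0.013,0,0,0,0],[0.048,-0.013,0,0,0,0],[0.048,-0.013,0,0,0,0],[0.048,-0.013,0,0,0,0],[0.048,-0.013,0,0,0,0],[0.048,-0.013,0,0,0,0],[0,0,0,0,0,0],[0,0,0,0,0,0]]'
python3 -m pendant '[[0.02,-0.0054,0.01,0,0,0],[0.02,-0.0054,0.01,0,0,0],[0.02,-0.0054,0.02,0,0,0],[0.02,-0.0054,0.025,0,0,0],[0,0,0,0,0,0],[0,0,0,0,0,0],[0,0,0,0,0,0],[0,0,0,0,0,0],[0,0,0,0,0,0],[0,0,0,0,0,0]]'
python3 - <<'E'
from bench import ctrl,camera
import cv2
a=camera("scene")["color"][95:270,205:365]; b=camera("top")["color"][130:250,200:360]
h=lambda i:cv2.resize(i,(400,int(i.shape[0]*2.5)),interpolation=cv2.INTER_CUBIC)
a,b=h(a),h(b); b=cv2.copyMakeBorder(b,0,a.shape[0]-b.shape[0],0,0,cv2.BORDER_CONSTANT)
cv2.imwrite("pics/push1.png",cv2.hconcat([a,b]))
E
```

```text
time_s: 7.85
eef_pos: [0.5484, 0.0159, 0.1301]
eef_rot: [-0.0, 0.132, 0.991, 0.0]
wrist_force: [-0.7, 0.1, -0.2]
opening: -0.001
grasp_force: 0.0
time_s: 9.1
eef_pos: [0.5641, 0.0117, 0.1436]
eef_rot: [-0.001, 0.131, 0.991, 0.0]
wrist_force: [-5.7, -0.1, 3.1]
opening: 0.001
grasp_force: 2.7
```

View pics/push1.png

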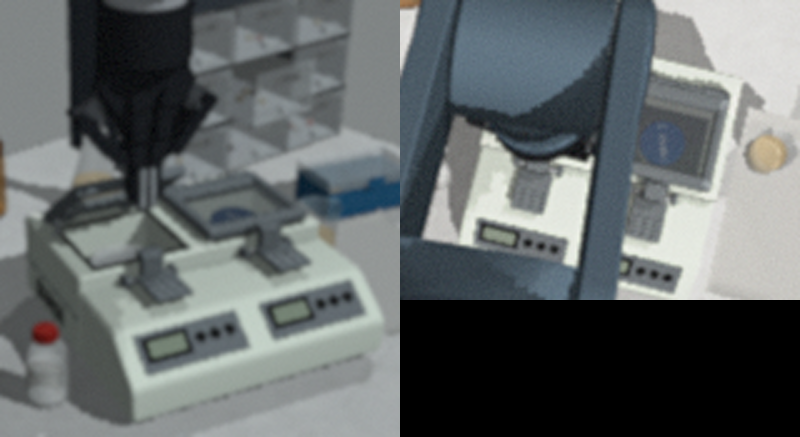

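The fingers are in contact with the nose (5.7 N) and the lid is rising. I'll follow the arc.

```bash
python3 -m pendant '[[0.029,-0.0078,0.035,0,0,0],[0.029,-0.0078,0.03,0,0,0],[0.029,-0.0078,0.025,0,0,0],[0.029,-0.0078,0.02,0,0,0],[0.029,-0.0078,0.015,0,0,0],[0.029,-0.0078,0.015,0,0,0],[0.029,-0.0078,0.01,0,0,0],[0.029,-0.0078,0.01,0,0,0],[0.029,-0.0078,0.005,0,0,0],[0.029,-0.0078,0,0,0,0]]'
python3 - <<'E'
from bench import ctrl,camera
import cv2
a=camera("scene")["color"][75:270,205:365]
cv2.imwrite("pics/push2.png",cv2.resize(a,(480,585)))
E
```

```text
time_s: 10.45
eef_pos: [0.6231, -0.0043, 0.1763]
eef_rot: [0.0, 0.132, 0.991, 0.0]
wrist_force: [-0.5, -0.1, 0.2]
opening: 0.0
grasp_force: 0.2
```

View pics/push2.png

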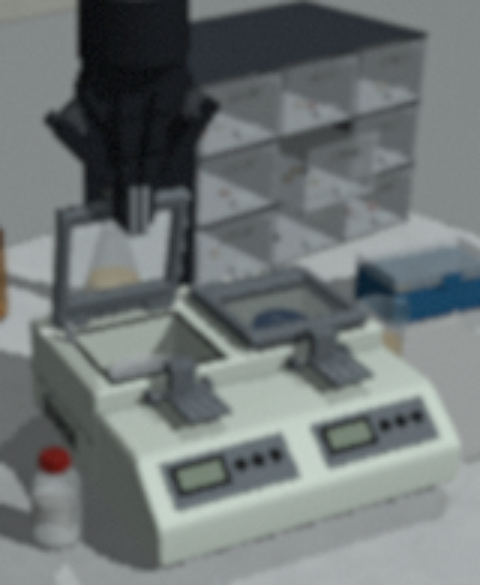

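The lid is nearly upright, with the fingers pressing its frame at (140,215). I'll keep pushing back, then retreat.

```bash
python3 -m pendant '[[0.029,-0.0078,0,0,0,0],[0.029,-0.0078,0,0,0,0],[0.029,-0.0078,0,0,0,0],[0.029,-0.0078,0,0,0,0],[0.029,-0.0078,0,0,0,0],[0.029,-0.0078,0,0,0,0],[0.02,-0.0054,0,0,0,0],[0,0,0,0,0,0],[0,0,0,0,0,0],[0,0,0,0,0,0]]'
python3 -m pendant '[[0,0,0,0,0,0],[0,0,0,0,0,0],[-0.05,0.013,0.02,0,0,0],[-0.1,0.027,0.05,0,0,0],[-0.15,0.04,0.1,0,0,0],[-0.15,0.04,0.1,0,0,0],[-0.15,0.04,0.1,0,0,0],[-0.1,0.027,0.1,0,0,0],[0,0,0,0,0,0],[0,0,0,0,0,0]]'
python3 - <<'E'
from bench import ctrl,camera
import cv2
a=camera("scene")["color"][75:270,205:365]
cv2.imwrite("pics/end.png",cv2.resize(a,(480,585)))
E
```

```text
time_s: 11.75
eef_pos: [0.6613, -0.0145, 0.1763]
eef_rot: [-0.0, 0.132, 0.991, -0.0]
wrist_force: [-0.2, -0.2, 0.4]
opening: -0.002
grasp_force: 0.0
time_s: 13.0
eef_pos: [0.5215, 0.0227, 0.27]
eef_rot: [0.0, 0.132, 0.991, -0.0]
wrist_force: [0.2, -0.8, -0.1]
opening: 0.003
grasp_force: 0.0
```

View pics/end.png

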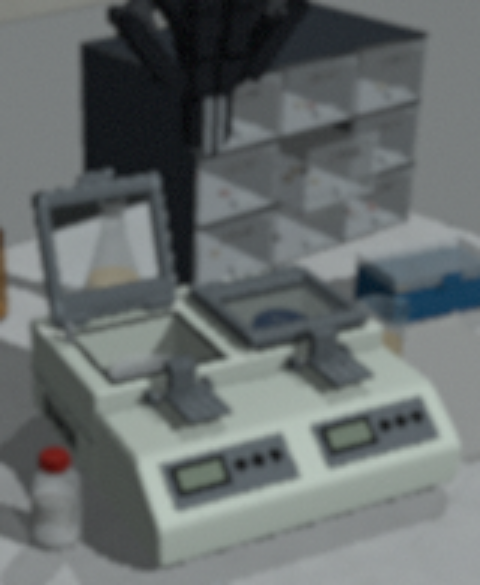

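The left lid, nose at (95,178), leans back past upright at its stop. The right lid is shut and the bottle hasn't moved.

```bash
python3 -c "
from bench import ctrl
print(ctrl.hand_in())"
```

```text
the job is handed in; nothing more can be done
None
```

The dish was in the left chamber: I pressed its tab, the lid sprang up, and I pushed it back until it rested past upright at its open stop; the jar's lid stayed shut in the last picture, and the job is handed in with no verdict returned.

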